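# Shut the sample cabinet on its catch

### The arm

A 6-joint arm with a two-finger parallel gripper is mounted at the origin on the work surface. World frame = base frame: x ahead of the robot, y to its left, z up, the work surface at z = 0. Lengths are in m, angles in rad, forces in N, time in s.
With the tool pointing down it reaches from about 0.35 to 0.85 m from the base axis. Payload 8.1 kg.
Tool frame: the origin (TCP) lies midway between the tips of the shut fingers; the grasp point (between the pads) lies 19 mm behind it; z points along the fingers, y is the direction in which the jaws open and shut (so a half turn about z gives the same grasp; the last joint's range is limited). The gripper opens to 93 mm and grips with 3 to 60 N. Pads are 15 mm wide; open, the fingers measure 128 mm over their backs; the gripper's body (75 mm by 188 mm) begins 65 mm behind the grasp point.
Start: joints at [-1.239, 0.13, 1.488, -0, 1.523, -0.085], TCP at [0.243, -0.549, 0.219] pointing down, gripper open.
Joint ranges: [-2.96, 2.96], [-0.89, 2.26], [0.02, 2.5], [-1.34, 4.48], [0, 2.73], [-2.66, 2.66]. Speed limits (rad/s): [2.39, 2.39, 2.79, 3.14, 3.14, 3.14].

### API

Orientations are given as a rotation vector (axis times angle).
In Python, from plant import robot gives the robot as it stands. The module is installed in compiled form; this text tells all that it offers.
- The arm moves only by the shell command python3 -m pendant 'ROWS' [FORCE]. ROWS is JSON, a list of rows, each an object with "translation": the shift along the tool's x, y, z in mm, a list of three; "twist": the turn, a rotation vector about the tool's x, y, z in rad, a list of three; "grip": the opening, from -1 (shut) to 1 (fully open). A call has exactly 10 rows; each row shifts and turns the pose as measured when the row begins, along the tool's axes as they then stand; what a row does not reach is not made up. A row lasts 1/10 s, in which the tool goes at most 50 mm and 8.59 degrees, less where a joint would pass 70% of its speed; a pose out of reach is approached as far as the arm can. A call is refused whole if a number of a shift passes 50 or a number of a turn 0.15, either way. A call with a gripper value outside its range is refused whole. The fingers move at their own pace and stop on an object; FORCE is the grip in N (left out, the last holds). Time passes only in rows, so rows that do not move let the fingers close, or fill a call up. It gives the time, the measured TCP pose, the force and the opening at its end, in the units of the state.
- robot.read_state(): the state, without advancing time (a new reading comes with each control period).
- robot.read_camera(name): name is "scene" or "top" or "wrist"; returns (picture, depth): 384x512x3 uint8, red, green, blue; 384x512 float32, m along the optical axis (not along the pixel's ray), 0 where there is no reading.
- robot.camera_info(name): a dict with "vertical_fov" (degrees; the focal length in pixels is half the picture's height over the tangent of half this angle, whatever the lens; pixels are square), "cx", "cy" (the principal point, pixels), "cam_to_world" (4x4, takes a point from camera to world coordinates). Camera axes: x right, y up, looking along -z (the intrinsics and any distortion apply to the point x, -y, -z); pixel columns grow to the right and rows downward; lengths in m; the calibration is good to about 2 mm. The wrist camera is an equidistant fisheye: a pixel r from the principal point sees the ray r / f radians off the axis. A picture is of the moment at which its call begins: read the wrist's pose just before it. camera_info takes no time and is no camera call; for the wrist camera it gives the pose at the moment of the call.
- robot.close_job(): hands the job in, once; it reports no verdict.
The state is a dict: "t": time; "q": joint angles; "dq": joint speeds; "joint_torque": joint torques, N m; "tool_pos": TCP position; "orientation": TCP orientation; "force": force on the tool from outside, world axes, zero at the start; "wrist_torque": the same for the moment, N m; "opening": finger opening in m.
Only numpy, scipy, OpenCV 4.12 (cv2) and the standard library are available. Lean on these libraries where they do the work, as an engineer would, in place of code of your own. Each camera call takes 0.05 s, during which the arm holds its last target. There are 200 camera calls.

### The job

Two small bench cabinets stand with their purple doors open. Push the door of the cabinet that holds the yellow tube rack fully shut, so that it clicks home on its catch and stays shut by itself. Leave the door of the other cabinet, the one with the green-lidded tip box inside, standing open just as it is.

Things in the scene. Friction and masses are not known exactly. Their poses are not given: they have to be found in the camera images.
- rack_cabinet: White cabinet with clear roof and back holding a yellow tube rack; carcass 200 deep (x), 220 wide (y), 200 mm high, fixed. Origin: centre of its underside, on the bench. Its x points from the open front (facing the robot) to the back, y to the left of someone facing it, z up. The door's vertical hinge axis is at x -115, y +110 mm, in the plane of the door's outer face.
- rack_door (a joint): Its door's angle a, rad: 0 shut, 0.5 to 1.1 at first. From the hinge the door runs along (-sin a, -cos a) in the cabinet's x, y; its outer face looks along (-cos a, sin a). Light friction; stays where left. From 0.08 rad a ball catch resists (about 4 N at the free edge); past 0.04 it snaps to 0 and holds with about 3 N.
- rack_door_edge (a point): Top outer corner of that door's free edge, 220 mm from the hinge, 200 mm above the bench. The door is a flat purple-framed panel 220 wide, 200 high, 15 mm thick, top level with the roof. A black pull knob (22 mm across, standing out 22 mm) sits 200 mm from the hinge, 70 mm above the bench; the rest of the outer face is clear to push on.
- tips_door_edge (a point): Top outer corner of the free edge, 200 mm above the bench, of the other cabinet's open door. That cabinet is alike in make, size and hinge side, but holds a grey tip box with a green lid; its door must stay as it is.

How it is judged:
By the outcome, as a careful person would: the job done as asked, in the order asked, and still so for the second after the job is handed in, with the robot touching nothing.
It also fails if it takes over 38 s, if anything falls off the work surface, if the arm or the gripper's body presses on something with over 40 N, if the wrist force passes 120 N, or if a joint passes its speed limit or range.

## Working session

There is one attempt and no reset: what is moved stays moved. The work goes in short steps, Python scripts to look and compute and a shell command to move; the robot and the scene stay as the last step left them, time stands still between calls to the robot, and variables do not carry over. Pictures are saved under pics/ and viewed, about 8 in all and at most 12, crops included, and the job is handed in when it is done.

```bash
mkdir -p pics; cat > h.py <<'E'
import numpy as np, cv2
from plant import robot
from scipy.spatial.transform import Rotation as R
def cam(n):
    i=robot.camera_info(n); p,d=robot.read_camera(n); return i,p,d
def cloud(i,d):
    h,w=d.shape; f=h/2/np.tan(np.radians(i['vertical_fov'])/2)
    v,u=np.mgrid[:h,:w]
    P=np.stack([(u-i['cx'])/f*d,-(v-i['cy'])/f*d,-d,np.ones_like(d)],-1)
    return (P@np.array(i['cam_to_world']).T)[...,:3]
E
python3 - <<'E'
from h import *
for n in ['scene','top']:
    i,p,d=cam(n); np.savez(f'{n}0.npz',p=p,d=d,W=cloud(i,d)); cv2.imwrite(f'pics/{n}0.png',p[...,::-1]); print(n,i)
s=robot.read_state(); print(s)
E
```

```text
scene {'vertical_fov': 49.20352334766865, 'cx': 248.0388202401914, 'cy': 193.78745151581006, 'cam_to_world': array([[-0.46969882,  0.84725231, -0.24808575,  0.37845745],
       [-0.88282491, -0.45133942,  0.13004961,  0.12493627],
       [-0.00178604,  0.28010043,  0.95996904,  1.12106125],
       [ 0.        ,  0.        ,  0.        ,  1.        ]])}
top {'vertical_fov': 55.100431953662735, 'cx': 257.77995728018396, 'cy': 198.19923226698015, 'cam_to_world': array([[ 0.02199227,  0.99758925, -0.06581809,  0.56695245],
       [-0.99975631,  0.02181856, -0.00335705, -0.0086626 ],
       [-0.0019129 ,  0.06587588,  0.99782599,  1.07348404],
       [ 0.        ,  0.        ,  0.        ,  1.        ]])}
{'t': 0.1, 'q': array([-1.23940821e+00,  1.31115720e-01,  1.48915787e+00, -3.69921772e-05,
        1.52296883e+00, -8.54128893e-02]), 'dq': array([-9.36255411e-05, -1.16650816e-03, -2.71404397e-03, -5.11898809e-04,
       -9.36946901e-04,  1.32293101e-04]), 'joint_torque': array([ 1.18586882e-03, -5.61339426e+01, -4.93095803e+01,  7.70486752e-02,
        2.91348877e-02, -8.76347144e-05]), 'tool_pos': array([ 0.24273938, -0.54815743,  0.21768123]), 'orientation': array([-3.07202026e+00, -6.49645628e-01,  3.75318360e-04]), 'force': array([ 0.4192621 , -0.05896255,  0.65115884]), 'wrist_torque': array([-0.01388951,  0.01617498,  0.0137538 ]), 'opening': 0.093271153860475}
```

View pics/scene0.png

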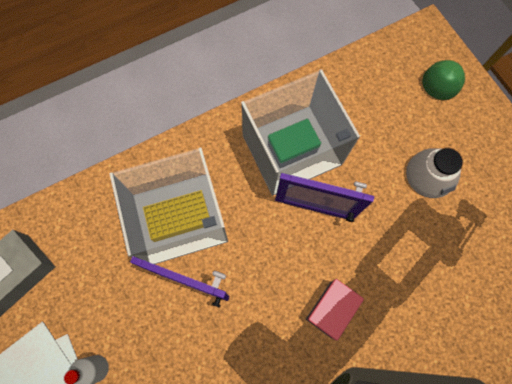

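View pics/top0.png

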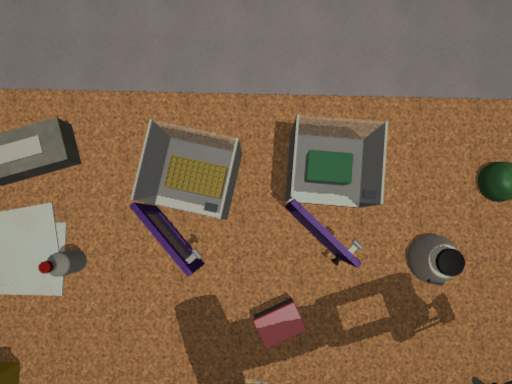

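The scene view shows the yellow-rack cabinet at left, with its door's top edge running from the hinge at (133,260) to the free end at (226,297). The green-lid cabinet is at right, with its door from (280,178) to (370,198). The top view agrees: rack door from (133,205) to about (190,272), tips door from (290,203) to (357,263).

```bash
python3 - <<'E'
from h import *
for n in ['scene','top']:
    z=np.load(n+'0.npz'); p,W=z['p'],z['W']
    hsv=cv2.cvtColor(p,cv2.COLOR_RGB2HSV)
    m=((hsv[...,0]>118)&(hsv[...,0]<150)&(hsv[...,1]>110)&(hsv[...,2]>40)).astype(np.uint8)
    k,l,st,c=cv2.connectedComponentsWithStats(m)
    for j in range(1,k):
        if st[j,4]<80: continue
        q=W[(l==j)&(z['d']>0)]; t=q[(q[:,2]>.192)&(q[:,2]<.206)]
        print(n,st[j],'zmax',np.percentile(q[:,2],98),len(t))
        if len(t)<20: continue
        r=cv2.minAreaRect((t[:,:2]*1000).astype(np.float32)); print(np.round(cv2.boxPoints(r)),np.round(r[1]))
    y=(hsv[...,0]>20)&(hsv[...,0]<32)&(hsv[...,1]>180)&(p[...,0]>150)
    w=(hsv[...,1]<40)&(W[...,2]>.194)&(W[...,2]<.206)
    for s in (1,-1):
        t=W[w&(W[...,1]*s>0.0)&(abs(W[...,1])<.4)]
        r=cv2.minAreaRect((t[:,:2]*1000).astype(np.float32)); print('rim',s,np.round(r[0]),np.round(r[1]),r[2],np.round(cv2.boxPoints(r)).tolist())
E
```

```text
scene [ 276  174   98   44 1334] zmax 0.20410438615230792 597
[[ 467. -241.]
 [ 478. -251.]
 [ 626.  -92.]
 [ 615.  -82.]] [217.  15.]
scene [131 256  97  44 755] zmax 0.20467178102897285 632
[[437. 155.]
 [446. 144.]
 [611. 291.]
 [602. 301.]] [220.  14.]
rim 1 [633. 184.] [217. 320.] 78.63985443115234 [[455.0, 109.0], [769.0, 46.0], [812.0, 259.0], [498.0, 322.0]]
rim -1 [ 664. -193.] [219. 315.] 85.83781433105469 [[499.0, -291.0], [814.0, -314.0], [830.0, -95.0], [515.0, -72.0]]
top [290 200  71  67 580] zmax 0.20390688803624965 572
[[ 467. -240.]
 [ 477. -250.]
 [ 625.  -92.]
 [ 614.  -82.]] [216.  15.]
top [130 203  63  73 600] zmax 0.2035925938618076 566
[[438. 155.]
 [447. 145.]
 [610. 290.]
 [601. 300.]] [218.  14.]
top [158 211  34  40 147] zmax 0.029402247028941942 0
top [291 211  45  43 107] zmax 0.04236623176648099 0
rim 1 [693. 171.] [219. 196.] 78.96975708007812 [[576.0, 82.0], [768.0, 45.0], [810.0, 260.0], [617.0, 297.0]]
rim -1 [ 722. -197.] [220. 198.] 86.52738952636719 [[617.0, -301.0], [815.0, -313.0], [828.0, -94.0], [630.0, -82.0]]
```

```bash
python3 - <<'E'
from h import *
z=np.load('top0.npz'); W=z['W'][z['d']>0]
A=np.array([.243,-.548]);B=np.array([.433,.211]);u=(B-A)/np.linalg.norm(B-A)
s=(W[:,:2]-A)@u; e=(W[:,:2]-A)@np.array([u[1],-u[0]])
for a in np.arange(-.1,.95,.1):
    print(round(a,1),[round(float(W[(s>a)&(s<a+.1)&(e>b)&(e<b+.06)][:,2].max(initial=-1)),3) for b in (-.18,-.12,-.06,0,.06,.12)])
E
python3 -m pendant '[{"translation":[0,0,-10],"twist":[0,0,0.12],"grip":-1},{"translation":[0,0,-10],"twist":[0,0,0.12],"grip":-1},{"translation":[0,0,-10],"twist":[0,0,0.12],"grip":-1},{"translation":[0,0,-10],"twist":[0,0,0.12],"grip":-1},{"translation":[0,0,-10],"twist":[0,0,0.12],"grip":-1},{"translation":[0,0,0],"twist":[0,0,0],"grip":-1},{"translation":[0,0,0],"twist":[0,0,0],"grip":-1},{"translation":[0,0,0],"twist":[0,0,0],"grip":-1},{"translation":[0,0,0],"twist":[0,0,0],"grip":-1},{"translation":[0,0,0],"twist":[0,0,0],"grip":-1}]' 20
```

```text
-0.1 [-0.002, 0.005, 0.005, 0.006, 0.007, 0.008]
0.0 [0.005, 0.007, 0.312, 0.321, 0.007, 0.088]
0.1 [0.008, 0.006, 0.007, 0.006, 0.006, 0.089]
0.2 [0.006, 0.007, 0.007, 0.006, 0.007, 0.007]
0.3 [0.006, 0.008, 0.007, 0.006, 0.007, 0.204]
0.4 [0.074, 0.076, 0.076, 0.067, 0.007, 0.203]
0.5 [0.072, 0.075, 0.075, 0.007, 0.008, 0.006]
0.6 [0.007, 0.006, 0.007, 0.008, 0.006, 0.204]
0.7 [0.006, 0.007, 0.006, 0.204, 0.203, 0.205]
0.8 [0.008, 0.007, 0.008, 0.008, 0.205, 0.205]
0.9 [0.007, 0.005, 0.008, 0.007, 0.007, 0.204]
t: 1.1
tool_pos: [0.2417, -0.5451, 0.2618]
orientation: [-3.114, 0.307, 0.009]
force: [0.1, -0.1, -0.3]
opening: 0.0177
```

The path is clear: the pink block is 76 mm high and the doors are 204 mm. Tool yaw is now about -11°, in line with the cabinet.

```bash
python3 -m pendant '[{"translation":[2,-45,0],"twist":[0,0,0],"grip":-1},{"translation":[2,-45,0],"twist":[0,0,0],"grip":-1},{"translation":[2,-45,0],"twist":[0,0,0],"grip":-1},{"translation":[2,-45,0],"twist":[0,0,0],"grip":-1},{"translation":[2,-45,0],"twist":[0,0,0],"grip":-1},{"translation":[2,-45,0],"twist":[0,0,0],"grip":-1},{"translation":[2,-45,0],"twist":[0,0,0],"grip":-1},{"translation":[2,-45,0],"twist":[0,0,0],"grip":-1},{"translation":[2,-45,0],"twist":[0,0,0],"grip":-1},{"translation":[2,-45,0],"twist":[0,0,0],"grip":-1}]'
cat >> h.py <<'E'
def where():
    s=robot.read_state(); T=R.from_rotvec(s['orientation']).as_matrix()
    c=np.radians(-11.0); C=np.array([[np.cos(c),-np.sin(c),0],[np.sin(c),np.cos(c),0],[0,0,1]])
    p=C.T@(np.array(s['tool_pos'])-[.693,.171,0])*1000
    print('t',s['t'],'cab',p.round(1),'F',np.round(s['force'],1),'toolx yaw',np.degrees(np.arctan2(T[1,0],T[0,0])).round(1),'toolz',T[:,2].round(3),'open',s['opening'])
    for g in ([-263,-10,140],[-235,-35,140],[-125,-70,140]): print(g,'tool shift',((C@(np.array(g)-p))@T).round())
E
python3 -c "from h import *; where()"
```

```text
t: 2.1
tool_pos: [0.3477, -0.0949, 0.2621]
orientation: [-3.107, 0.308, 0.013]
force: [1.8, -0.4, 0.4]
opening: 0.0005
t 2.1 cab [-288.2 -326.9  262.1] F [ 1.8 -0.4  0.4] toolx yaw -11.3 toolz [-0.006  0.02  -1.   ] open 0.0004982359133491429
[-263, -10, 140] tool shift [  25. -315.  128.]
[-235, -35, 140] tool shift [  53. -290.  127.]
[-125, -70, 140] tool shift [ 163. -256.  125.]
```

```bash
python3 -m pendant '[{"translation":[3,-45,0],"twist":[0,0,0],"grip":-1},{"translation":[3,-45,0],"twist":[0,0,0],"grip":-1},{"translation":[3,-45,0],"twist":[0,0,0],"grip":-1},{"translation":[3,-45,0],"twist":[0,0,0],"grip":-1},{"translation":[3,-45,0],"twist":[0,0,0],"grip":-1},{"translation":[3,-45,0],"twist":[0,0,0],"grip":-1},{"translation":[3,-20,0],"twist":[0,0,0],"grip":-1},{"translation":[0,0,40],"twist":[0,0,0],"grip":-1},{"translation":[0,0,40],"twist":[0,0,0],"grip":-1},{"translation":[0,0,30],"twist":[0,0,0],"grip":-1}]'
python3 - <<'E'
from h import *; where()
i,p,d=cam('scene'); cv2.imwrite('pics/s1.png',p[...,::-1])
E
```

```text
t: 3.1
tool_pos: [0.428, 0.2089, 0.1598]
orientation: [-3.104, 0.279, -0.01]
force: [-0.7, -0.1, 1.0]
opening: 0.0003
t 3.1 cab [-267.4  -13.4  159.8] F [-0.7 -0.1  1. ] toolx yaw -10.3 toolz [ 0.009  0.024 -1.   ] open 0.0002923290884850638
[-263, -10, 140] tool shift [ 4. -3. 20.]
[-235, -35, 140] tool shift [32. 23. 19.]
[-125, -70, 140] tool shift [142.  59.  19.]
```

View pics/s1.png

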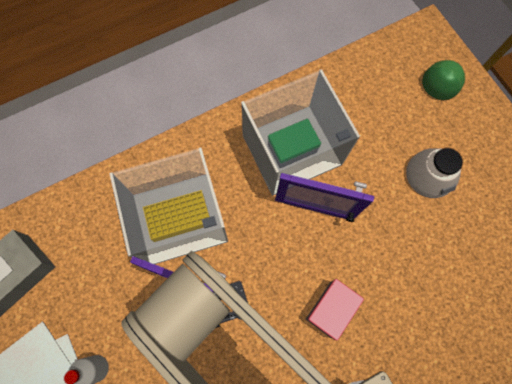

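The view shows the arm in front of the rack door (visible at (133,260)); neither door has moved. Next I start the push.

```bash
python3 -m pendant '[{"translation":[0,0,15],"twist":[0,0,0],"grip":-1},{"translation":[14,10,3],"twist":[0,0,0],"grip":-1},{"translation":[14,10,0],"twist":[0,0,0],"grip":-1},{"translation":[12,4,0],"twist":[0,0,0],"grip":-1},{"translation":[12,4,0],"twist":[0,0,0],"grip":-1},{"translation":[12,4,0],"twist":[0,0,0],"grip":-1},{"translation":[12,4,0],"twist":[0,0,0],"grip":-1},{"translation":[12,4,0],"twist":[0,0,0],"grip":-1},{"translation":[12,3,0],"twist":[0,0,0],"grip":-1},{"translation":[12,3,0],"twist":[0,0,0],"grip":-1}]'
python3 -c "from h import *; where()"
```

```text
t: 4.15
tool_pos: [0.5309, 0.1405, 0.1343]
orientation: [-3.109, 0.272, 0.009]
force: [-0.7, 1.1, 0.9]
opening: 0.0006
t 4.15 cab [-153.3  -60.9  134.3] F [-0.7  1.1  0.9] toolx yaw -10.0 toolz [-0.004  0.021 -1.   ] open 0.0006210813146529298
[-263, -10, 140] tool shift [-109.  -53.   -4.]
[-235, -35, 140] tool shift [-81. -27.  -4.]
[-125, -70, 140] tool shift [28. 10. -6.]
```

```bash
python3 -m pendant '[{"translation":[7,2,-1],"twist":[0,0,0],"grip":-1},{"translation":[7,2,-1],"twist":[0,0,0],"grip":-1},{"translation":[5,1,-1],"twist":[0,0,0],"grip":-1},{"translation":[4,1,-1],"twist":[0,0,0],"grip":-1},{"translation":[4,0,0],"twist":[0,0,0],"grip":-1},{"translation":[4,0,0],"twist":[0,0,0],"grip":-1},{"translation":[3,0,0],"twist":[0,0,0],"grip":-1},{"translation":[3,0,0],"twist":[0,0,0],"grip":-1},{"translation":[3,0,0],"twist":[0,0,0],"grip":-1},{"translation":[3,0,0],"twist":[0,0,0],"grip":-1}]'
python3 -c "from h import *; where()"
```

```text
t: 5.15
tool_pos: [0.5534, 0.1308, 0.1365]
orientation: [-3.108, 0.266, 0.088]
force: [-23.2, 2.4, 12.1]
opening: 0.0007
t 5.15 cab [-129.4  -66.1  136.5] F [-23.2   2.4  12.1] toolx yaw -9.8 toolz [-0.054  0.026 -0.998] open 0.0006851130429397826
[-263, -10, 140] tool shift [-132.  -59.    5.]
[-235, -35, 140] tool shift [-105.  -33.    3.]
[-125, -70, 140] tool shift [ 4.  4. -4.]
```

A 23 N push at cabinet x ≈ -129 mm suggests the door is on its stop. I'll back off straight out and look.

```bash
python3 -m pendant '[{"translation":[-10,0,0],"twist":[0,0,0],"grip":-1},{"translation":[-20,0,0],"twist":[0,0,0],"grip":-1},{"translation":[-30,0,0],"twist":[0,0,0],"grip":-1},{"translation":[-40,0,0],"twist":[0,0,0],"grip":-1},{"translation":[-40,0,-20],"twist":[0,0,0],"grip":-1},{"translation":[-20,0,-45],"twist":[0,0,0],"grip":-1},{"translation":[0,20,-45],"twist":[0,0,0],"grip":-1},{"translation":[0,45,-30],"twist":[0,0,0],"grip":-1},{"translation":[0,45,0],"twist":[0,0,0],"grip":-1},{"translation":[0,45,0],"twist":[0,0,0],"grip":-1}]'
python3 -m pendant '[{"translation":[0,45,0],"twist":[0,0,0],"grip":-1},{"translation":[0,45,0],"twist":[0,0,0],"grip":-1},{"translation":[0,45,0],"twist":[0,0,0],"grip":-1},{"translation":[0,45,0],"twist":[0,0,0],"grip":-1},{"translation":[0,0,0],"twist":[0,0,0],"grip":-1},{"translation":[0,0,0],"twist":[0,0,0],"grip":-1},{"translation":[0,0,0],"twist":[0,0,0],"grip":-1},{"translation":[0,0,0],"twist":[0,0,0],"grip":-1},{"translation":[0,0,0],"twist":[0,0,0],"grip":-1},{"translation":[0,0,0],"twist":[0,0,0],"grip":-1}]'
python3 - <<'E'
from h import *; where()
for n in ['scene','top']:
    i,p,d=cam(n); cv2.imwrite(f'pics/{n}2.png',p[...,::-1]); W=cloud(i,d)
    hsv=cv2.cvtColor(p,cv2.COLOR_RGB2HSV)
    m=((hsv[...,0]>118)&(hsv[...,0]<150)&(hsv[...,1]>110)&(hsv[...,2]>40)).astype(np.uint8)
    k,l,st,c=cv2.connectedComponentsWithStats(m)
    for j in range(1,k):
        q=W[(l==j)&(d>0)]; t=q[(q[:,2]>.192)&(q[:,2]<.206)]
        if len(t)<40: continue
        r=cv2.minAreaRect((t[:,:2]*1000).astype(np.float32)); b=cv2.boxPoints(r); e=b[1]-b[0]; f=b[2]-b[1]; e=max(e,f,key=np.linalg.norm); e=e*np.sign(e[1])
        print(n,len(t),b.round().tolist(),np.round(r[1]),'a=',np.arctan2(e[0],e[1])-np.radians(11))
E
```

```text
t: 6.15
tool_pos: [0.3731, 0.0028, 0.2887]
orientation: [-3.115, 0.253, 0.064]
force: [0.1, -0.2, -0.4]
opening: 0.0007
t: 7.15
tool_pos: [0.3429, -0.187, 0.2926]
orientation: [-3.127, 0.261, 0.038]
force: [-0.1, -0.1, 0.2]
opening: 0.0004
t 7.15 cab [-275.4 -418.2  292.6] F [-0.1 -0.1  0.2] toolx yaw -9.5 toolz [-0.024  0.005 -1.   ] open 0.00038188815330866864
[-263, -10, 140] tool shift [  27. -408.  152.]
[-235, -35, 140] tool shift [  54. -382.  152.]
[-125, -70, 140] tool shift [ 163. -344.  149.]
scene 602 [[468.0, -241.0], [478.0, -250.0], [625.0, -91.0], [615.0, -82.0]] [216.  14.] a= 0.555931076782882
scene 674 [[559.0, 88.0], [574.0, 85.0], [615.0, 298.0], [600.0, 300.0]] [217.  15.] a= -0.0018135305464865303
top 532 [[559.0, 86.0], [574.0, 83.0], [617.0, 295.0], [602.0, 298.0]] [217.  16.] a= 0.007341489571273174
top 578 [[467.0, -240.0], [478.0, -250.0], [625.0, -92.0], [614.0, -82.0]] [216.  15.] a= 0.5566323254286645
```

View pics/scene2.png

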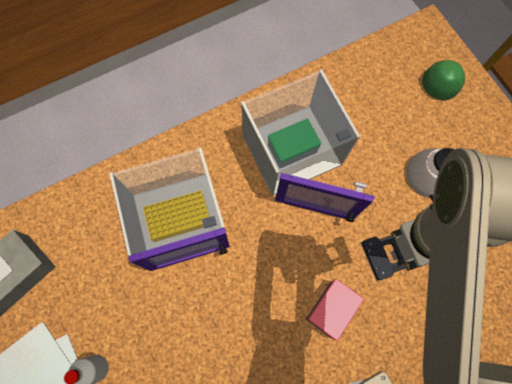

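The rack door lies flush along the cabinet front, from (133,262) to (226,245). The tips door is unchanged at (280,178) to (370,198), and the arm is clear.

```bash
python3 -c "
from h import *
print(robot.close_job())"
```

```text
the job is handed in; nothing more can be done
None
```

I pushed the door of the yellow-rack cabinet shut with the closed fingertips, backed the arm off, and handed the job in at about 7.3 s.

- **Rack door:** it started at about 0.65 rad. After the arm had let go, it measured −0.002 rad in the scene view and +0.007 rad in the top view. Both are well inside the 0.04 rad snap point, so the catch is holding it.
- **Tips door:** its corners are within 1 mm of where they started, with the free edge at about (467, −241) mm.
- **Force and contact:** the highest wrist force I read was about 26 N, against the end stop. The force reading is per call, so a brief higher peak could have gone unseen. The final reading was near zero, with the arm clear of everything.

No checks failed. The views disagreed slightly on the rack door angle (0.009 rad), which is within measurement noise.

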